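# Shut the service door, then hold the centrifuge lid at its vent mark

## Task

Set the centrifuge to vent: first, with the lid still shut, push the open door of its service bay shut until it clicks fully home on the catch. Then take the lid by its bar handle, lift it against its spring until the black pointer on the lid lies in line with the steel set-pointer beside it, and finish while holding it there, still, without letting go. Leave the set-pointer as it is set and the other things on the bench where they stand.

Things in the scene. Friction and masses are not known exactly. Their poses are not given: they have to be found in the camera images.
- centrifuge: The bench centrifuge: a cream round drum 210 mm across with a lid on top, and on its left (+y) a box-shaped service bay, 260 x 124 x 132 mm high (x, y, z). It cannot move. Origin on the bench under the machine; x points from its front (handle, door) to its rear, y to its left, z up. The drum's axis is at x 0, y -50 mm; the bay's front at x -130 mm, y from 60 to 184 mm. The control front under the lid handle reaches forward to x -119 mm.
- lid (a joint): Angle of the smoked lid, rad: 0 shut, grows as the front edge rises about the level rear hinge; free up to 1.4. A hinge spring and its weight pull it shut whenever it is let go: holding it up takes about 3 to 6 N upward at the handle.
- lid_handle (a point): Centre of the lid's handle: a round black bar 12 mm thick, along the machine's y, 102 mm long between two side arms, 38 mm clear of the lid's front edge, open space below. 144 mm above the bench when shut; it rises on an arc about the lid's level hinge axis, 273 mm behind it and 142 mm above the bench. Axes turn with the lid (y along the bar, x from bar to hinge, z out of the lid).
- lid_pointer_tip (a point): Front tip of the lid's own pointer: a black flat bar 150 x 4 x 8 mm fixed to the lid, running from the hinge axis parallel to the lid, on the machine's right (-y) side, 122 mm from the middle of the lid. Its axes turn with the lid.
- mark (a joint): Angle of the set-pointer, rad, counted as the lid's: the lid stands at the mark when both angles are equal. Set somewhere between 0.35 and 0.62; stiff, and to be left as it is.
- set_pointer_tip (a point): Front tip of the set-pointer: a bare steel flat bar 150 x 4 x 8 mm, turning on the same hinge axis as the lid, 12 mm outside the lid's pointer (8 mm gap). x axis from the tip to the hinge axis, along the bar.
- door (a joint): Angle of the service bay's door, rad: 0 fully home on its catch, grows as it swings out towards the robot, up to 1.7. It stays where left with light friction. From about 0.13 down to 0.05 it meets a sprung ball catch, needing a few newtons (under 10 N) at its free half; past the catch it is drawn to 0 and kept there.
- door_hinge (a point): Top of the door's upright hinge axis, at the left (+y) edge of the bay's front, 122 mm above the bench, in the middle of the door's thickness. Axes turn with the door: -y along the door to its free edge, -x out of its outer face.
- door_edge (a point): Top corner of the door's free edge, on its outer face (6 mm from the hinge plane). The door is a cream panel 106 mm wide, 108 mm high (14 to 122 mm above the bench), 12 mm thick. Axes as door_hinge.
- tip_box: White pipette-tip box with clear top, 120 x 80 x 54 mm; loose, to be left alone. Origin at the centre of its underside.
- tube_rack: White tube rack with ten holes, 140 x 60 x 45 mm; loose, to be left alone. Origin at the centre of its underside.
- beaker: Glass beaker, 60 mm across, 70 mm high; loose, to be left alone. Origin at the centre of its underside.
- bottle: Amber bottle, 64 mm across, 150 mm high; loose, to be left alone. Origin at the centre of its underside.
- jar: White jar, 66 mm across, 90 mm high; loose, to be left alone. Origin at the centre of its underside.
- rotor: Spare aluminium rotor lying on the bench, 84 mm across, 38 mm high; loose, to be left alone. Origin at the centre of its underside.

How it is judged:
By the outcome, as a careful person would: the job done as asked, in the order asked, and still so for the second after the job is handed in, while the arm keeps its last pose, push and grip.
It also fails if it takes over 54 s, if anything falls off the work surface, if the arm or the gripper's body presses on something with over 40 N, if the wrist force passes 120 N, or if a joint passes its speed limit or range.

## Robot

A 6-joint arm with a two-finger parallel gripper is mounted at the origin on the work surface. World frame = base frame: x ahead of the robot, y to its left, z up, the work surface at z = 0. Lengths are in m, angles in rad, forces in N, time in s.
With the tool pointing down it reaches from about 0.275 to 0.975 m from the base axis. Payload 8.4 kg.
Tool frame: the origin (TCP) lies at the very end of the fingers, on their centre line; the grasp point (between the pads) lies 19 mm behind it; y points along the fingers, x is the direction in which the jaws open and shut, and the axes are right-handed (so a half turn about y gives the same grasp; the last joint's range is limited). The gripper opens to 92 mm and grips with 3 to 60 N. Pads are 20 mm wide; open, the fingers measure 128 mm over their backs; the gripper's body (75 mm by 189 mm) begins 69 mm behind the grasp point.
Start: joints at [1.175, 0.353, 1.633, -0, 1.155, -0.002], TCP at [0.24, 0.577, 0.215] pointing down, gripper open.
Joint ranges: [-2.63, 2.63], [-0.92, 2.1], [0.06, 2.66], [-1.3, 4.44], [0, 2.69], [-3.02, 3.02]. Speed limits (rad/s): [2.22, 2.22, 2.79, 3.14, 3.14, 3.14].

## Interface

Orientations are given as a rotation vector (axis times angle).
In Python, from station import arm, eoat, sensors, imaging, hand_in, finder gives the robot as it stands. Calls block until the motion is done:
- arm.movep(position, orientation): joint-space move of the TCP to a pose.
- arm.move_linear(position, max_speed=0.15, rot=None): straight line of the TCP; rot=None keeps the orientation; max_speed is the mean speed in m/s.
- arm.set_joints(angles): joint-space move.
- eoat.command_gripper(opening, effort=None): finger opening in m; effort is the grip in N (None keeps the last); returns when the fingers have stopped.
- arm.hold(seconds).
- arm.solve_ik(position, orientation): joint angles nearest the present ones, or None.
- sensors.observe(): the state.
- imaging.read_camera(name): name is "scene" or "top" or "wrist"; returns the picture (384x512x3 uint8, red, green, blue); there is no depth.
- imaging.camera_params(name): a dict with "camera_matrix" (3x3 intrinsics, pixels), "rvec" (rotation vector, rad) and "tvec" (3), from world to camera coordinates, as OpenCV has them. Camera axes: x right, y down, z forward; pixel columns grow to the right and rows downward; lengths in m; the calibration is good to about 2 mm. A picture is of the moment at which its call begins: read the wrist's pose just before it. camera_params takes no time and is no camera call; for the wrist camera it gives the pose at the moment of the call.
A pose or a line that the arm cannot do raises arm.IKError and nothing moves.
- hand_in(): hands the job in, once; it reports no verdict.
Trained networks look in the newest picture that a camera, given by its name, has taken for a name from the list of things; names that differ only in an ending like _2 or _b are one class to them, and where a whole thing is asked for, a point or a joint stands for the part that bears it (a point fixed in the world has none). Each returns a list of dicts, best first, with "conf" (0 to 1); they miss things now and then, are a little off and sometimes report something else, mostly with a low value. They report only what shows in the picture. A call takes as long as a camera call.
- finder.outline_of(camera, thing): "pixels" (384x512 bool, what is visible of it) and "uv" ([column, row] in pixels, amid what is visible of it).
The state is a dict: "time": time; "joints": joint angles; "qd": joint speeds; "tau": joint torques, N m; "tool_pos": TCP position; "ee_rot": TCP orientation; "ft_force": force on the tool from outside, world axes, zero at the start; "ft_torque": the same for the moment, N m; "width": finger opening in m.
Only numpy, scipy, OpenCV 4.12 (cv2) and the standard library are available. Lean on these libraries where they do the work, as an engineer would, in place of code of your own. Each camera call takes 0.05 s, during which the arm holds its last target. There are 200 camera calls.

## Working session

There is one attempt and no reset: what is moved stays moved. The work goes in short steps, each a Python script; the robot and the scene stay as the last script left them, time stands still between calls to the robot, and variables do not carry over. Pictures are saved under pics/ and viewed, about 8 in all and at most 12, crops included, and the job is handed in when it is done.

```bash
mkdir -p pics; ls; python3 - <<'E'
from station import arm, eoat, sensors, imaging, finder
import cv2, numpy as np
o=sensors.observe(); print(o)
for n in ["scene","top"]:
    im=imaging.read_camera(n); p=imaging.camera_params(n)
    R=cv2.Rodrigues(np.array(p["rvec"]))[0]; print(n, p["camera_matrix"], "pos",-R.T@np.array(p["tvec"]).ravel(), "fwd",R[2])
    cv2.imwrite(f"pics/{n}0.png",cv2.resize(im[...,::-1],(800,600),interpolation=cv2.INTER_CUBIC))
E
```

```text
pics
{'time': 0.0, 'joints': array([ 1.17462115e+00,  3.53639673e-01,  1.63411834e+00, -3.20800120e-05,
        1.15521943e+00, -2.38100666e-03]), 'qd': array([-0.00204251,  0.00116766,  0.00173673, -0.00145375, -0.00235104,
       -0.00107071]), 'tau': array([ 6.34256430e-04, -5.93851805e+01, -3.34211183e+01,  6.96435501e-02,
        2.32681353e-02, -1.03851378e-04]), 'tool_pos': array([0.23961669, 0.57670533, 0.21387576]), 'ee_rot': array([-1.37095323, -0.91359764,  0.91547151]), 'ft_force': array([-0.08131356, -0.04701889, -0.00311246]), 'ft_torque': array([-0.0438148 , -0.0203816 ,  0.00488843]), 'width': 0.09186191169745175}
scene [[381.40358801   0.         259.31712056]
 [  0.         381.40358801 191.51592487]
 [  0.           0.           1.        ]] pos [ 1.29527896 -0.36625587  0.89893292] fwd [-0.61587108  0.37211765 -0.69442873]
top [[351.05121842   0.         256.38501476]
 [  0.         351.05121842 183.96279571]
 [  0.           0.           1.        ]] pos [0.52423503 0.05641483 1.15371608] fwd [ 0.08716385 -0.02496751 -0.99588106]
```

View pics/scene0.png

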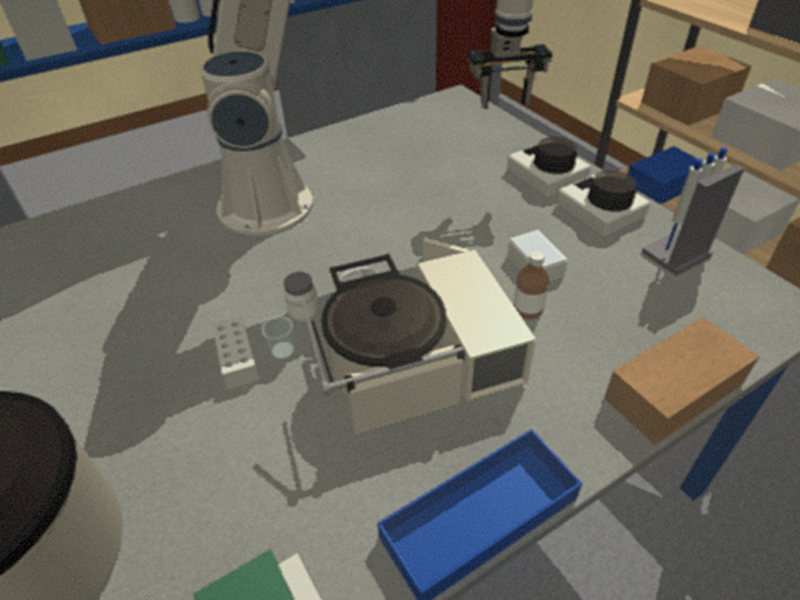

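View pics/top0.png

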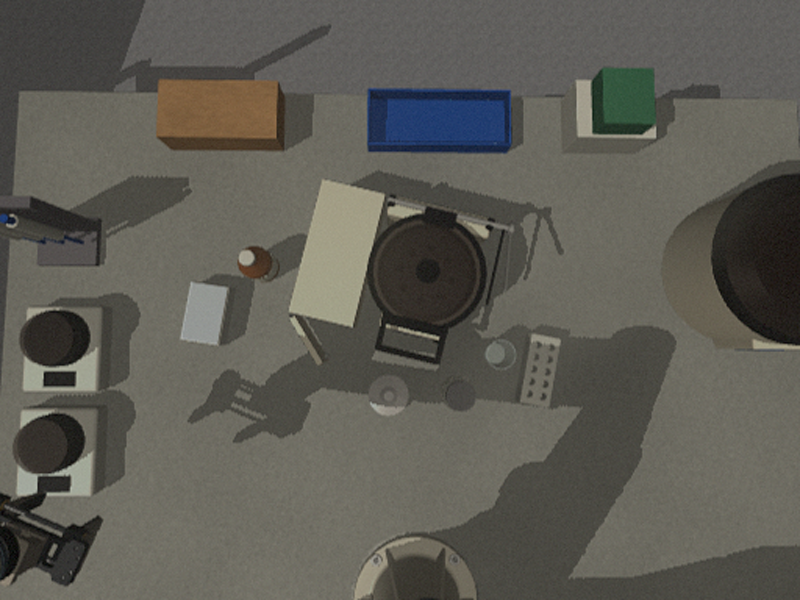

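The scene view shows the machine in the middle, with the bay top corners at about (420,265), (473,251), (532,332) and (465,350). The top view shows the same corners at (355,327), (290,312), (322,180) and (387,193). The door swings out at (290,315)-(322,360), and the jar and rotor stand just in front of the handle. I'll fit the machine pose, the door and the pointer next.

```bash
cat > h.py <<'E'
from station import arm, eoat, sensors, imaging, finder, hand_in
import cv2, numpy as np
from scipy.optimize import least_squares
from scipy.spatial.transform import Rotation as Rot
def cam(n):
    p=imaging.camera_params(n); return [np.array(p[k],float) for k in("rvec","tvec","camera_matrix")]
def proj(c,P): return cv2.projectPoints(np.atleast_2d(np.asarray(P,float)),c[0],c[1],c[2],None)[0][:,0]
def tri(obs): # list of (cam,uv)
    return least_squares(lambda P:np.concatenate([proj(c,P)[0]-uv for c,uv in obs]),[.5,.05,.1])
def ground(c,uv,z):
    R=cv2.Rodrigues(c[0])[0]; o=-R.T@c[1].ravel(); d=R.T@np.linalg.inv(c[2])@np.array([*uv,1.]); return o+d*(z-o[2])/d[2]
def m2w(q,P): # machine->world, q=x,y,yaw
    P=np.atleast_2d(np.asarray(P,float)); c,s=np.cos(q[2]),np.sin(q[2])
    return np.c_[q[0]+c*P[:,0]-s*P[:,1], q[1]+s*P[:,0]+c*P[:,1], P[:,2]]
E
python3 - <<'E'
from h import *
np.set_printoptions(precision=4,suppress=True)
T,S=cam("top"),cam("scene"); k=.64
P=np.array([[-.13,.184,.132],[-.13,.06,.132],[.13,.06,.132],[.13,.184,.132]])
t=np.array([[290,312],[355,327],[387,193],[322,180]])*k
s=np.array([[473,251],[420,265],[465,350],[532,332]])*k
f=lambda q:np.concatenate([(proj(T,m2w(q,P))-t).ravel(),(proj(S,m2w(q,P))-s).ravel()])
r=least_squares(f,[.5,.05,-.2]); print("q",r.x,"res",r.fun)
# height check
for a,b in zip(t,s): print(tri([(T,a),(S,b)]).x)
q=r.x; np.save("q.npy",q)
print("handle",m2w(q,[-.0,-.05,.144]))
for n in["tip_box","tube_rack","beaker","bottle","jar","rotor","door","door_edge","door_hinge","lid_handle","lid_pointer_tip","set_pointer_tip","centrifuge"]:
    for cn,C in(("top",T),("scene",S)):
        for d in finder.outline_of(cn,n)[:1]:
            print(n,cn,round(d["conf"],2),np.array(d["uv"]),d["pixels"].sum(),ground(C,d["uv"],.05)[:2])
            np.save(f"m_{n}_{cn}.npy",d["pixels"])
E
```

```text
q [ 0.6491  0.0298 -0.2326] res [-1.0315  0.8634 -0.9577  1.1688 -0.5544  1.344   0.3258 -0.0601 -0.0872
 -1.886  -3.0388 -1.9248  1.5723  3.9051  1.058   3.3631]
[0.5679 0.237  0.127 ]
[0.5422 0.1196 0.1269]
[0.7881 0.055  0.1486]
[0.8142 0.1778 0.1428]
handle [[ 0.6376 -0.0188  0.144 ]]
tip_box top 0.86 [135.5 197.1] 1160 [0.5789 0.406 ]
tip_box scene 0.61 [343.  159.6] 628 [0.5689 0.417 ]
tube_rack top 0.93 [343.  237.5] 979 [ 0.4529 -0.2428]
tube_rack scene 0.58 [153.1 225.9] 912 [ 0.4918 -0.251 ]
beaker top 0.69 [319.6 225.2] 286 [ 0.4913 -0.1697]
bottle top 0.96 [163.3 166.4] 489 [0.6758 0.322 ]
bottle scene 0.69 [340.3 185.4] 698 [0.6637 0.3222]
jar top 0.74 [293.3 248.1] 390 [ 0.4205 -0.0863]
jar scene 0.77 [191.7 186.8] 612 [ 0.4012 -0.0833]
rotor top 0.67 [245.8 251.6] 528 [0.4101 0.0616]
rotor scene 0.42 [227.3 177.1] 113 [0.4243 0.0366]
door top 0.66 [198.6 217.3] 256 [0.5161 0.209 ]
door scene 0.7 [280.7 160.2] 256 [0.4507 0.2353]
door_edge top 0.75 [199.6 216.9] 267 [0.5174 0.2059]
door_edge scene 0.79 [278.4 163.6] 241 [0.4615 0.2181]
door_hinge top 0.79 [201.4 216.5] 293 [0.5186 0.2003]
door_hinge scene 0.76 [279.4 157.7] 276 [0.4368 0.2394]
lid_handle top 0.66 [274.8 176.4] 5260 [ 0.645  -0.0296]
lid_handle scene 0.75 [245.5 199.6] 4045 [0.5492 0.033 ]
lid_pointer_tip top 0.63 [274.3 176.7] 5131 [ 0.644 -0.028]
lid_pointer_tip scene 0.58 [242.  200.6] 4311 [0.5469 0.0216]
set_pointer_tip top 0.69 [324.6 170.1] 81 [ 0.6656 -0.1885]
centrifuge top 0.66 [249.7 167.5] 9923 [0.6732 0.0499]
centrifuge scene 0.9 [270.6 216.7] 11365 [0.6529 0.0586]
```

```bash
python3 - <<'E'
from h import *
np.set_printoptions(precision=4,suppress=True)
c=cam("wrist"); o=sensors.observe(); R=cv2.Rodrigues(c[0])[0]; W=Rot.from_rotvec(o["ee_rot"]).as_matrix()
print("K",c[2][0,0],"cam pos in tool",W.T@(-R.T@c[1].ravel()-o["tool_pos"]),"cam axes in tool (rows x,y,z)\n",R@W)
print("tool axes cols\n",W)
T,S=cam("top"),cam("scene"); q=np.load("q.npy"); k=.64
inv=lambda P:((P-[q[0],q[1],0])@np.array([[np.cos(q[2]),-np.sin(q[2]),0],[np.sin(q[2]),np.cos(q[2]),0],[0,0,1]]))
print("bar",inv(ground(T,np.array([410,360])*k,.144)),"door edge",inv(ground(T,np.array([322,362])*k,.122)),"hinge",inv(ground(T,np.array([291,315])*k,.122)))
print("bar tri",inv(tri([(T,np.array([410,360])*k),(S,np.array([363,267])*k)]).x))
# wrist look candidates : viewing from the right side
def look(campos,target,up=np.array([0,0,1.])):
    z=(target-campos);z/=np.linalg.norm(z);x=np.cross(-up,z)*-1; x=np.cross(z,up);x/=np.linalg.norm(x);y=np.cross(z,x);return np.array([x,y,z]) # world->cam
CT=R@W; off=W.T@(-R.T@c[1].ravel()-o["tool_pos"])
tgt=m2w(q,[.06,-.18,.17])[0]
for cp in([.0,-.38,.32],[-.05,-.36,.35],[-.1,-.36,.35],[-.1,-.33,.4],[-.2,-.35,.35],[-.25,-.3,.35],[-.2,-.3,.4]):
  p=m2w(q,[cp])[0]; Rc=look(p,tgt)
  for flip in(0,1):
    Rf=np.diag([-1,-1,1])@Rc if flip else Rc
    Wt=Rf.T@CT; tp=p-Wt@off; 
    j=arm.solve_ik(tp,Rot.from_matrix(Wt).as_rotvec()); print(cp,flip,tp,Wt[:,1],j)
E
```

```text
K 312.3734937022056 cam pos in tool [-0.     -0.1706  0.0813] cam axes in tool (rows x,y,z)
 [[ 1.     -0.0005  0.0005]
 [ 0.0003 -0.2838 -0.9589]
 [ 0.0006  0.9589 -0.2838]]
tool axes cols
 [[ 0.3837 -0.     -0.9234]
 [ 0.9234 -0.      0.3837]
 [-0.     -1.      0.    ]]
bar [-0.1614 -0.0546  0.144 ] door edge [-0.2033  0.1029  0.122 ] hinge [-0.1319  0.1803  0.122 ]
bar tri [-0.1601 -0.0482  0.1269]
[0.0, -0.38, 0.32] 0 [ 0.6287 -0.2235  0.1871] [ 0.4721  0.8179 -0.3289] [-0.8474  0.7651  1.6162  1.11    1.5396 -0.8578]
[0.0, -0.38, 0.32] 1 [ 0.6461 -0.1938  0.2351] [ 0.3073  0.5306 -0.79  ] [-0.6248  0.4577  1.604   0.6992  1.2466  2.7535]
[-0.05, -0.36, 0.35] 0 [ 0.6039 -0.2217  0.2063] [ 0.6429  0.6492 -0.4065] [-0.8868  0.585   1.8546  1.2161  1.3204 -0.8456]
[-0.05, -0.36, 0.35] 1 [ 0.6311 -0.1946  0.2513] [ 0.3842  0.3868 -0.8383] [-0.5974  0.3282  1.7203  0.6545  1.0766  3.0115]
[-0.1, -0.36, 0.35] 0 [ 0.5767 -0.2217  0.2145] [ 0.7677  0.539  -0.3467] [-0.9469  0.5325  2.0235  1.3787  1.2713 -0.9534]
[-0.1, -0.36, 0.35] 1 [ 0.6058 -0.2015  0.2619] [ 0.49    0.343  -0.8014] N
[... 244 characters left out ...]
8696]
[-0.2, -0.35, 0.35] 0 [ 0.5118 -0.2147  0.2308] [ 0.914   0.3306 -0.2351] [-1.0722  0.4776  2.3038  1.6274  1.2956 -1.1998]
[-0.2, -0.35, 0.35] 1 [ 0.5398 -0.2049  0.282 ] [ 0.6467  0.2329 -0.7263] [-0.7575  0.0678  2.0777  0.9473  0.8568  3.0104]
[-0.25, -0.3, 0.35] 0 [ 0.4854 -0.1839  0.2351] [ 0.9691  0.1339 -0.207 ] [-1.0427  0.4456  2.5286  1.9235  1.3014 -1.4098]
[-0.25, -0.3, 0.35] 1 [ 0.5133 -0.1803  0.2871] [ 0.7015  0.096  -0.7062] None
[-0.2, -0.3, 0.4] 0 [ 0.5099 -0.1907  0.26  ] [ 0.9068  0.1842 -0.3792] [-0.9541  0.2001  2.4035  1.7199  1.027  -0.9907]
[-0.2, -0.3, 0.4] 1 [ 0.5462 -0.1835  0.3061] [ 0.5586  0.1126 -0.8218] [-0.5789 -0.0219  2.0257  0.6072  0.7766 -2.7116]
```

```bash
python3 - <<'E'
from h import *
np.set_printoptions(precision=4,suppress=True)
q=np.load("q.npy"); y=q[2]; ex=np.array([np.cos(y),np.sin(y),0]); ey=np.array([-ex[1],ex[0],0])
W=np.c_[ey,[0,0,-1],-ex]
p=m2w(q,[-.15,.05,.27])[0]; arm.movep(p,Rot.from_matrix(W).as_rotvec())
c=cam("wrist"); im=imaging.read_camera("wrist"); np.savez("A.npz",a=c[0],b=c[1],c=c[2],im=im); print(sensors.observe()["time"],sensors.observe()["tool_pos"],p)
cv2.imwrite("pics/A.png",cv2.resize(im[...,::-1],(800,600),interpolation=cv2.INTER_CUBIC))
T=cv2.resize(imaging.read_camera("top")[100:260,170:360],None,fx=4,fy=3.75)
E
```

```text
3.4083 [0.5146 0.1138 0.2699] [0.5147 0.113  0.27  ]
```

View pics/A.png

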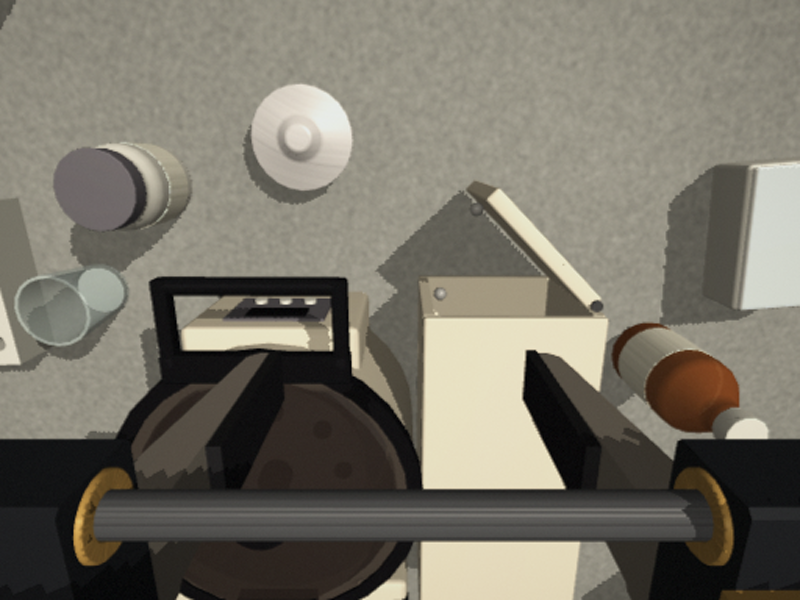

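The wrist view A shows the bar from (152,287) to (347,287), the bay top front edge from (425,318) to (607,318), and the door's free-edge top outer corner at about (503,189). The rotor (300,137) and jar (110,190) are in front of the handle. The control panel is below and behind the bar.

```bash
python3 - <<'E'
from h import *
np.set_printoptions(precision=4,suppress=True)
d=np.load("A.npz"); A=[d["a"],d["b"],d["c"]]; T,S=cam("top"),cam("scene"); k=.64
P=np.array([[-.13,.184,.132],[-.13,.06,.132],[.13,.06,.132],[.13,.184,.132]])
t=np.array([[290,312],[355,327],[387,193],[322,180]])*k
s=np.array([[473,251],[420,265],[465,350],[532,332]])*k
a=np.array([[607,318],[425,318]])*k
da=np.array([503,189])*k; dt=np.array([322,362])*k
def model(v):
    q=v[:3]; th=v[3]; bx=v[4]; hx=v[5]
    u=np.array([-np.sin(th),-np.cos(th)]); n=np.array([-np.cos(th),np.sin(th)])
    H=np.array([hx,.184-.0]); E=H+.106*u+.006*n
    Ew=m2w(q,[[*E,.122]]); B=m2w(q,[[bx,-.05,.144]])
    return np.concatenate([(proj(A,m2w(q,P[:2]))-a).ravel(),.5*(proj(T,m2w(q,P))-t).ravel(),.2*(proj(S,m2w(q,P))-s).ravel(),
     (proj(A,Ew)-da).ravel(),.5*(proj(T,Ew)-dt).ravel(),(proj(A,B)-np.array([250,287])*k).ravel(),.5*(proj(T,B)-np.array([410,360])*k).ravel(),[(hx+.132)*500]])
r=least_squares(model,[.649,.03,-.233,.75,-.155,-.13]); print(r.x); print(r.fun)
np.save("v.npy",r.x)
Tq=r.x[:3]
print("bar tri A+T",tri([(A,np.array([250,287])*k),(T,np.array([410,360])*k)]).x, "fit",m2w(Tq,[[r.x[4],-.05,.144]]))
print("bay corner tri",[tri([(A,a[i]),(T,t[i])]).x for i in(0,1)])
print("door edge tri",tri([(A,da),(T,dt)]).x)
b1,b2=ground(A,np.array([152,287])*k,.144),ground(A,np.array([347,287])*k,.144); print("bar ends",b1,b2,np.linalg.norm(b1-b2),"yaw",np.arctan2(b1[0]-b2[0],b2[1]-b1[1])*-1)
E
```

```text
[ 0.6522  0.033  -0.2351  0.7559 -0.1539 -0.135 ]
[ 0.8214 -0.2215 -1.6612 -0.5922 -1.089  -0.1889 -1.0691  0.0146 -0.7508
  0.1486 -0.2943 -0.6019  0.2907 -0.3332 -0.3052 -0.3505  0.6308  0.8434
  0.5377  0.7471  0.336   0.9413 -2.3385  0.5633 -0.7692 -0.2367 -1.0964
 -2.0111 -1.4968]
bar tri A+T [0.4899 0.0206 0.1453] fit [[0.4909 0.0202 0.144 ]]
bay corner tri [array([0.5656, 0.2383, 0.1395]), array([0.5419, 0.1222, 0.1279])]
door edge tri [0.4715 0.1893 0.1189]
bar ends [ 0.4772 -0.0391  0.144 ] [0.5053 0.0802 0.144 ] 0.12261720007479793 yaw 0.23174679552061206
```

```bash
cat >> h.py <<'E'
def frame(q):
    y=q[2]; ex=np.array([np.cos(y),np.sin(y),0]); return ex,np.array([-ex[1],ex[0],0])
def doorpose(v,th,gap,r=.085,z=.085):
    q=v[:3]; u=np.array([-np.sin(th),-np.cos(th)]); n=np.array([-np.cos(th),np.sin(th)])
    p=np.array([v[5],.184])+r*u+(.016+gap)*n; ex,ey=frame(q)
    U=u[0]*ex+u[1]*ey; N=n[0]*ex+n[1]*ey
    return m2w(q,[[*p,z]])[0], Rot.from_matrix(np.c_[-U,[0,0,-1],N]).as_rotvec()
E
python3 - <<'E'
from h import *
np.set_printoptions(precision=3,suppress=True)
v=np.load("v.npy"); eoat.command_gripper(0.0,20)
p,r=doorpose(v,.756,.035,z=.25); arm.movep(p,r)
p,r=doorpose(v,.756,.035); arm.move_linear(p,.2,r); print(sensors.observe()["ft_force"])
ex,_=frame(v[:3]); b=sensors.observe()["ft_force"]
for th in [.756,.6,.45,.32,.22,.16,.13,.1,.08,.06,.04,.02,0,-.015]:
    p,r=doorpose(v,th,0); arm.move_linear(p,.06,r); o=sensors.observe(); f=(o["ft_force"]-b)
    print(th,round(o["time"],2),"push",-f@ex,f,o["tool_pos"]-p)
    if np.linalg.norm(f)>20 : print("stop");break
E
```

```text
[ 0.089 -0.234  0.691]
0.756 7.47 push 0.4995092928561644 [-0.475  0.161 -1.046] [-0. -0. -0.]
0.6 7.85 push -0.17274498571794739 [ 0.348  0.713 -0.43 ] [-0.  0. -0.]
0.45 8.22 push -0.3962613502121494 [ 0.641  0.973 -0.501] [-0.  0. -0.]
0.32 8.55 push 0.5105953748549122 [-0.406  0.499 -1.406] [-0.  0. -0.]
0.22 8.84 push 0.23574616587254002 [-0.146  0.403 -1.372] [-0.  0. -0.]
0.16 9.09 push 0.2289848753123797 [-0.28  -0.186 -0.409] [-0.  0. -0.]
0.13 9.34 push 0.7431084788201432 [-0.677  0.363 -1.142] [-0.  0.  0.]
0.1 9.59 push 5.313372610828447 [-4.626  3.499  2.259] [-0.001  0.001 -0.   ]
0.08 9.84 push 11.995422074699706 [-10.629   7.124   6.506] [-0.003  0.001 -0.   ]
0.06 10.09 push 0.44586665192417535 [-0.569 -0.464 -1.047] [-0.  0.  0.]
0.04 10.34 push 0.4743508122813314 [-0.513 -0.106 -1.732] [ 0. -0.  0.]
0.02 10.59 push 0.21002295498618873 [-0.14   0.318 -0.084] [ 0. -0. -0.]
0 10.84 push 0.07360766686587024 [ 0.075  0.63  -1.62 ] [ 0. -0. -0.]
-0.015 11.09 push 5.749226893259182 [-5.217  2.903  2.366] [-0.001  0.    -0.   ]
```

```bash
python3 - <<'E'
from h import *
np.set_printoptions(precision=4,suppress=True)
v=np.load("v.npy"); q=v[:3]
p,r=doorpose(v,0,.05); arm.move_linear(p,.25,r); p,r=doorpose(v,0,.05,z=.36); arm.move_linear(p,.3,r)
c=cam("wrist"); o=sensors.observe(); R=cv2.Rodrigues(c[0])[0]; W=Rot.from_rotvec(o["ee_rot"]).as_matrix()
CT=R@W; off=W.T@(-R.T@c[1].ravel()-o["tool_pos"])
im=imaging.read_camera("wrist"); ims=[im]
def pose(cp,tg):
    p=m2w(q,[cp])[0]; z=m2w(q,[tg])[0]-p; z/=np.linalg.norm(z); x=np.cross(z,[0,0,1]); x/=np.linalg.norm(x); Rc=np.array([x,np.cross(z,x),z])
    Wt=Rc.T@CT; return p-Wt@off, Rot.from_matrix(Wt).as_rotvec()
# far waypoint, then closer
a=pose([0,-.46,.42],[.06,-.18,.15]); b=pose([.0,-.44,.34],[.05,-.18,.15])
print(a[0],b[0],arm.solve_ik(*a)); arm.movep(*a)
for i,pz in enumerate((a,b)):
    if i: arm.move_linear(pz[0],.2,pz[1])
    c=cam("wrist"); im=imaging.read_camera("wrist"); np.savez(f"B{i}.npz",a=c[0],b=c[1],c=c[2],im=im); ims.append(im)
print(sensors.observe()["time"])
cv2.imwrite("pics/B1.png",cv2.resize(ims[2][...,::-1],(800,600),interpolation=cv2.INTER_CUBIC))
cv2.imwrite("pics/B0.png",np.hstack([cv2.resize(x[...,::-1],(400,300),interpolation=cv2.INTER_AREA) for x in ims[:2]]))
E
```

```text
[ 0.5947 -0.31    0.2704] [ 0.6049 -0.2723  0.2072] [-0.922   0.6819  1.424   0.9256  1.693  -0.6911]
15.0833
```

View pics/B1.png

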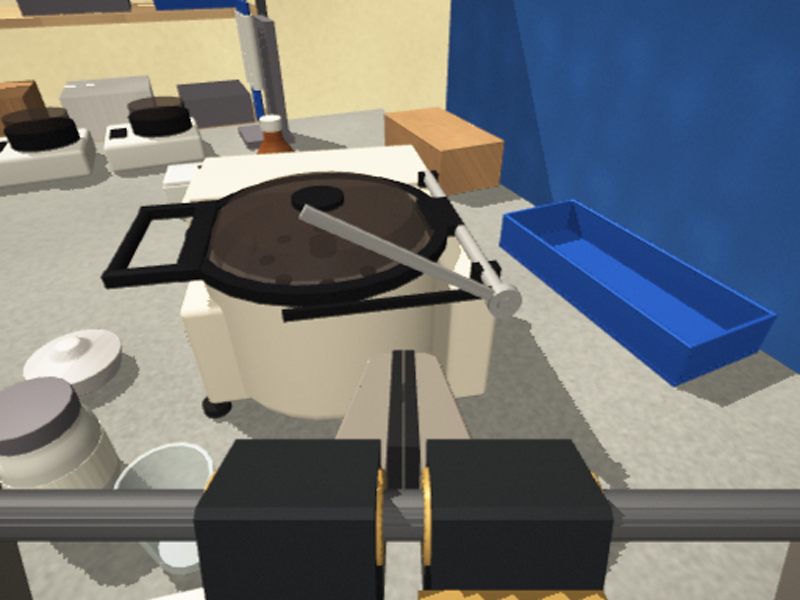

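View pics/B0.png

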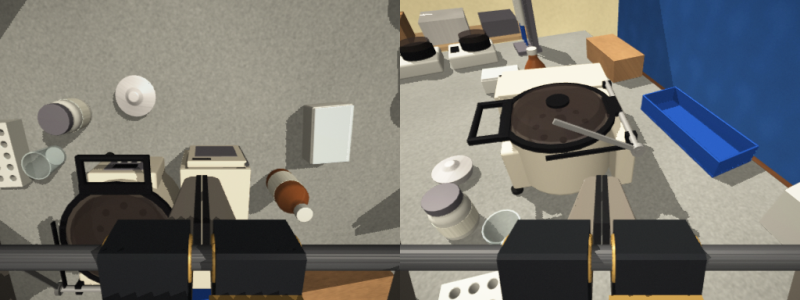

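B0 and B1 show the door flush in the bay front. The steel pointer runs from its tip at (305,212) to the hinge at (505,299), and the black pointer's tip is at (284,316). I'll zoom in for accurate edges.

```bash
python3 - <<'E'
from h import *
im=np.load("B1.npz")["im"][120:215,175:335]
cv2.imwrite("pics/B1z.png",cv2.resize(im[...,::-1],None,fx=5,fy=5,interpolation=cv2.INTER_CUBIC))
E
```

```text
(no output)
```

View pics/B1z.png

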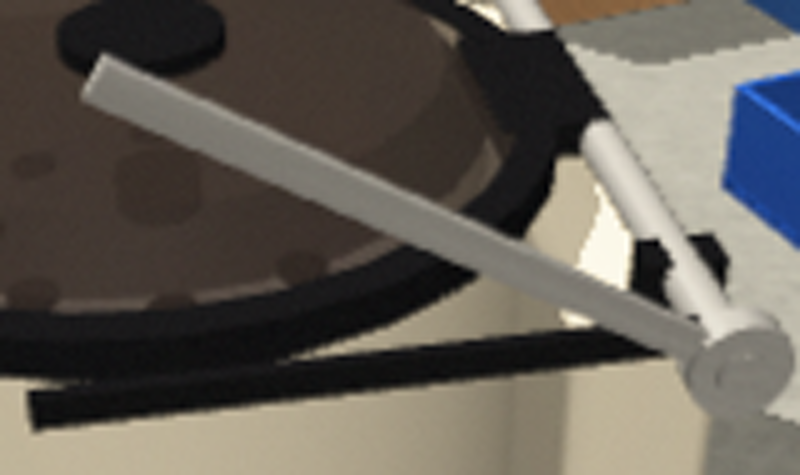

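```bash
cat > ang.py <<'E'
from h import *
np.set_printoptions(precision=4,suppress=True)
v=np.load("v.npy"); q=v[:3]; d=np.load("B1.npz"); B=[d["a"],d["b"],d["c"]]
cv=lambda p:np.array(p)/5+[175-.4,120-.4]
def pt(th,s,w,y,hx,dz): # s along from hinge, w perp offset
    return [hx-s*np.cos(th)+w*np.sin(th), y, .142+dz+s*np.sin(th)+w*np.cos(th)]
def ln(a,b,p): n=np.array([-(b-a)[1],(b-a)[0]]); return (p-a)@n/np.linalg.norm(n)
def fun(x):
    th,hx,dz,dth,dy=x; r=[]
    for ang,y,lower,tip in((th,-.186+dy,[(88,101),(300,193),(480,272),(650,346)],(86,99)),(dth,-.174+dy,[(36,431),(300,400),(500,377),(640,360)],(35,430))):
        a,b=proj(B,m2w(q,[pt(ang,.15,-.004,y,hx,dz),pt(ang,.03,-.004,y,hx,dz)]))
        r+=[ln(a,b,cv(p)) for p in lower]; r.append(.5*(a-cv(tip))@(b-a)/np.linalg.norm(b-a))
    return np.array(r+[dth*200,dz*300,dy*300,(hx-.119)*200])
if __name__=="__main__":
    r=least_squares(fun,[.5,.119,0,0,0]); print(r.x,r.fun); np.save("theta.npy",r.x)
E
python3 ang.py
```

```text
[ 0.5528  0.1191  0.0007 -0.0005  0.0003] [ 0.0514 -0.067  -0.005  -0.0585  0.1387  0.1731  0.0253  0.0096 -0.1802
 -0.0831 -0.1001  0.2175  0.0872  0.0269]
```

```bash
cat >> h.py <<'E'
def lidpose(q,th,phi,back=0.,sgn=1,depth=.015,bx=-.154,hx=.119,bz=.1445,hz=.142,by=-.05):
    """TCP pose: bar gripped with tool tilt phi at lid shut, lid turned by th; back = retreat along tool"""
    ex,ey=frame(q); ez=np.array([0,0,1.]); a=phi-th
    y=ex*np.sin(a)-ez*np.cos(a); x=sgn*(ex*np.cos(a)+ez*np.sin(a))
    dx,dz=bx-hx,bz-hz; c,s=np.cos(th),np.sin(th)
    b=m2w(q,[[hx+dx*c+dz*s,by,hz-dx*s+dz*c]])[0]
    return b+y*(depth-back), Rot.from_matrix(np.c_[x,y,np.cross(x,y)]).as_rotvec()
E
python3 - <<'E'
from h import *
np.set_printoptions(precision=2,suppress=True)
q=np.load("v.npy")[:3]
for sgn in(1,-1):
  for phi in(.4,.6,.8):
    for th,bk in((0,.1),(0,0),(.3,0),(.56,0)):
      print(sgn,phi,th,bk,arm.solve_ik(*lidpose(q,th,phi,bk,sgn)))
E
```

```text
1 0.4 0 0.1 [ 0.18 -0.12  2.23 -0.25  0.68  0.59]
1 0.4 0 0 [ 0.14  0.11  2.26 -0.36  0.41  0.68]
1 0.4 0.3 0 [ 0.05  0.12  1.96 -0.03  0.97  0.3 ]
1 0.4 0.56 0 [-0.01  0.24  1.66  0.04  1.4   0.22]
1 0.6 0 0.1 [ 0.3  -0.18  2.39 -0.66  0.49  1.06]
1 0.6 0 0 [ 0.21  0.1   2.39 -1.22  0.26  1.59]
1 0.6 0.3 0 [ 0.1   0.03  2.09 -0.14  0.74  0.42]
1 0.6 0.56 0 [ 0.02  0.13  1.79 -0.01  1.18  0.26]
1 0.8 0 0.1 None
1 0.8 0 0 [0.3  0.17 2.51 4.11 0.45 2.61]
1 0.8 0.3 0 [ 0.16 -0.04  2.23 -0.38  0.52  0.68]
1 0.8 0.56 0 [ 0.06  0.03  1.92 -0.08  0.96  0.34]
-1 0.4 0 0.1 [ 0.18 -0.12  2.23 -0.25  0.68 -2.56]
-1 0.4 0 0 [ 0.14  0.11  2.26 -0.36  0.41 -2.46]
-1 0.4 0.3 0 [ 0.05  0.12  1.96 -0.03  0.97 -2.84]
-1 0.4 0.56 0 [-0.01  0.24  1.66  0.04  1.4  -2.92]
-1 0.6 0 0.1 [ 0.3  -0.18  2.39 -0.66  0.49 -2.09]
-1 0.6 0 0 [ 0.21  0.1   2.39 -1.22  0.26 -1.56]
-1 0.6 0.3 0 [ 0.1   0.03  2.09 -0.14  0.74 -2.72]
-1 0.6 0.56 0 [ 0.02  0.13  1.79 -0.01  1.18 -2.88]
-1 0.8 0 0.1 None
-1 0.8 0 0 [ 0.3   0.17  2.51  4.11  0.45 -0.53]
-1 0.8 0.3 0 [ 0.16 -0.04  2.23 -0.38  0.52 -2.46]
-1 0.8 0.56 0 [ 0.06  0.03  1.92 -0.08  0.96 -2.8 ]
```

```bash
python3 - <<'E'
from h import *
np.set_printoptions(precision=4,suppress=True)
q=np.load("v.npy")[:3]
o=sensors.observe(); arm.move_linear(o["tool_pos"]+[-.05,-.03,.15],.3)
p,r=lidpose(q,0,.35,.14,1,.013); p[2]+=.03; arm.movep(p,r); eoat.command_gripper(.024,30)
p,r=lidpose(q,0,.35,.055,1,.013); arm.move_linear(p,.2,r)
o=sensors.observe(); print(o["time"],o["ft_force"],o["joints"])
c=cam("wrist"); im=imaging.read_camera("wrist"); k=800/512
im=cv2.resize(im[...,::-1],(800,600),interpolation=cv2.INTER_CUBIC)
for P in([-.154,-.111,.144],[-.154,.011,.144],[-.154,-.05,.144]):
    uv=proj(c,m2w(q,P))[0]*k; print(uv); cv2.circle(im,tuple(int(t) for t in uv),4,(0,0,255),1)
cv2.imwrite("pics/C.png",im)
E
```

```text
18.4583 [ 0.4698 -0.2616  0.472 ] [ 0.1414 -0.0046  2.2095 -0.2186  0.6204  0.5344]
[402.8909 448.6972]
[402.9561 202.1415]
[402.921  334.7603]
```

View pics/C.png

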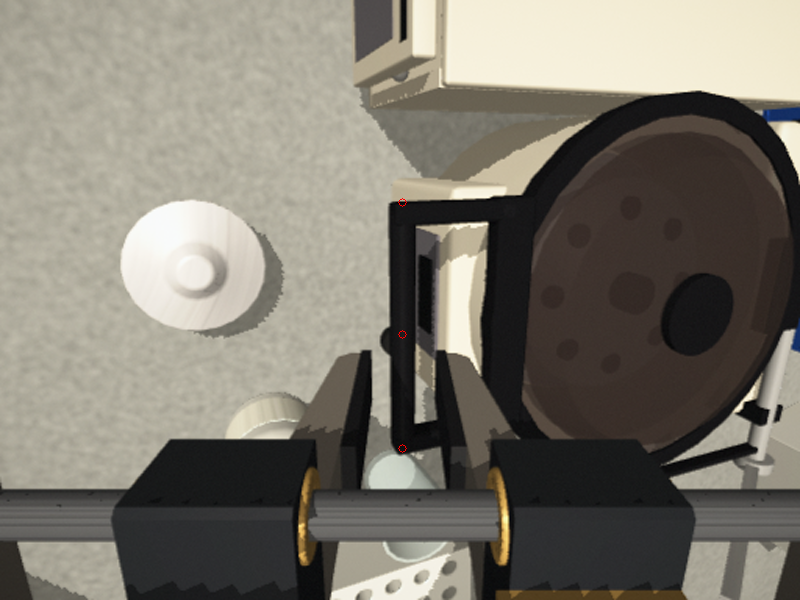

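View C shows the bar (column about 402, rows 202-450) lying right on the projected markers and centred between the fingers. I'll advance and grip.

```bash
python3 - <<'E'
from h import *
np.set_printoptions(precision=3,suppress=True)
q=np.load("v.npy")[:3]; L=lambda th:lidpose(q,th,.35,0,1,.013)
b=sensors.observe()["ft_force"]
def rep(n):
    o=sensors.observe(); print(n,round(o["time"],2),o["ft_force"]-b,o["ft_torque"],"w",round(o["width"],4)); return np.linalg.norm(o["ft_force"]-b)
arm.move_linear(lidpose(q,0,.35,.02,1,.013)[0],.1); rep("near")
arm.move_linear(L(0)[0],.06)
if rep("at")<8:
    eoat.command_gripper(0,30); rep("grip")
    for th in(.02,.05,.1,.16,.22,.28,.34,.4,.45,.5):
        p,r=L(th); arm.move_linear(p,.06,r)
        if rep(th)>35: print("STOP");break
E
```

```text
near 19.01 [-0.604  1.655  0.821] [ 0.025  0.196 -0.059] w 0.0241
at 19.49 [0.386 0.616 0.235] [-0.035  0.229 -0.04 ] w 0.0236
grip 19.84 [-0.108  0.509 -0.315] [-0.012  0.179  0.021] w 0.0109
0.02 20.09 [ 0.165  0.966 -3.352] [0.118 0.148 0.066] w 0.0107
0.05 20.38 [ 1.03   1.796 -3.835] [0.166 0.105 0.042] w 0.0109
0.1 20.75 [ 0.367  1.034 -3.559] [ 0.208 -0.066  0.07 ] w 0.011
0.16 21.17 [ 0.853  1.223 -3.943] [ 0.264 -0.032  0.052] w 0.0113
0.22 21.58 [ 1.679  2.324 -4.074] [ 0.293 -0.12   0.06 ] w 0.0112
0.28 22.0 [ 1.131  1.503 -3.758] [ 0.328 -0.115  0.044] w 0.0108
0.34 22.42 [ 1.243  2.104 -3.927] [ 0.328 -0.135 -0.006] w 0.0111
0.4 22.83 [-0.73   2.461 -4.427] [ 0.297 -0.094 -0.015] w 0.0109
0.45 23.21 [-0.427  2.789 -4.741] [ 0.356 -0.026 -0.058] w 0.011
0.5 23.58 [-1.733  2.411 -3.581] [ 0.393 -0.023 -0.089] w 0.0109
```

```bash
python3 - <<'E'
from h import *
np.set_printoptions(precision=3,suppress=True)
q=np.load("v.npy")[:3]; L=lambda th:lidpose(q,th,.35,0,1,.013)
for th in(.53,.5528): p,r=L(th); arm.move_linear(p,.04,r)
arm.hold(.3); o=sensors.observe(); print(o["time"],o["ft_force"],o["width"],o["tool_pos"]-p)
c=cam("wrist"); w=imaging.read_camera("wrist"); s=imaging.read_camera("scene"); t=imaging.read_camera("top")
np.savez("D.npz",w=w,s=s,t=t)
S=cam("scene");T=cam("top")
for n,C in(("s",S),("t",T),("w",c)):
    for y in(-.172,-.184): print(n,y,proj(C,m2w(q,[[.119-.15*np.cos(.5528),y,.142+.15*np.sin(.5528)],[.119,y,.142]])).ravel())
u=proj(S,m2w(q,[.06,-.178,.18]))[0].astype(int); x0,y0=u-[40,32]
u2=proj(T,m2w(q,[.06,-.178,.18]))[0].astype(int); x1,y1=u2-[40,32]; print(x0,y0,x1,y1)
f=lambda im,x,y:cv2.resize(im[y:y+60,x:x+80,::-1],(400,300),interpolation=cv2.INTER_CUBIC)
g=np.vstack([np.hstack([f(s,x0,y0),f(t,x1,y1)]),np.hstack([cv2.resize(w[...,::-1],(400,300)),cv2.resize(s[...,::-1],(400,300))])])
cv2.imwrite("pics/D.png",g)
E
```

```text
24.5333 [-0.552  3.385 -3.885] 0.010992606075421872 [-0.  0. -0.]
s -0.172 [198.256 190.644 213.417 246.71 ]
s -0.184 [193.681 191.761 208.726 248.02 ]
t -0.172 [318.05  184.898 322.112 145.054]
t -0.184 [322.401 185.946 326.082 146.012]
w -0.172 [401.831 361.874 524.674 318.736]
w -0.184 [399.897 373.726 521.68  329.144]
163 188 282 130
```

View pics/D.png

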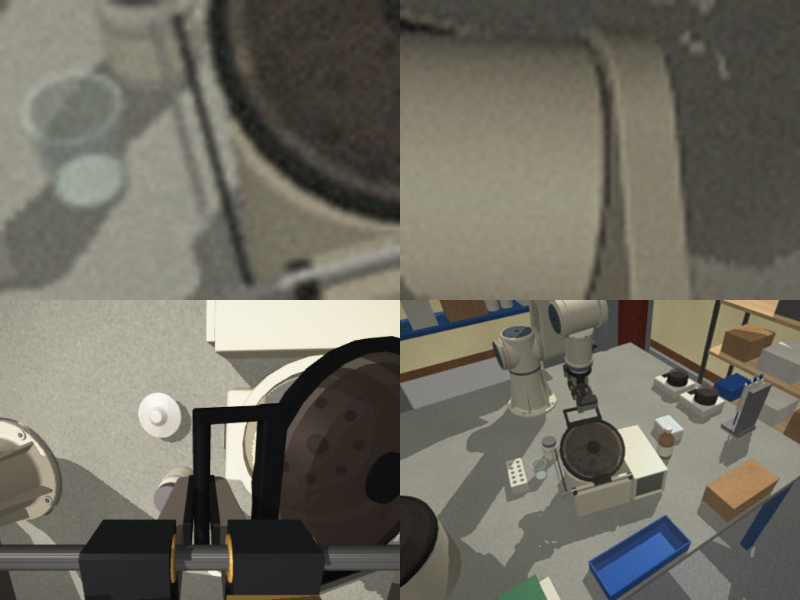

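D shows the lid held up, with the door shut and the black pointer running (178,20)-(248,283) in the scene crop. The steel pointer has low contrast there, so I'll zoom the wrist view, which looks along the pointers, and stretch the scene crop.

```bash
python3 - <<'E'
from h import *
d=np.load("D.npz")
a=cv2.resize(d["w"][300:375,400:512,::-1],(800,536),interpolation=cv2.INTER_CUBIC)[:, :400*2]
s=d["s"][183:253,178:228,::-1].astype(float); s=np.clip((s-20)*2.0,0,255).astype(np.uint8)
b=cv2.resize(s,(420,590),interpolation=cv2.INTER_CUBIC)
g=np.zeros((590,800,3),np.uint8); g[:,:420]=b; a=cv2.resize(np.clip(a.astype(float)*1.3,0,255).astype(np.uint8),(380,254)); g[:254,420:]=a
cv2.imwrite("pics/E.png",g)
E
```

View pics/E.png

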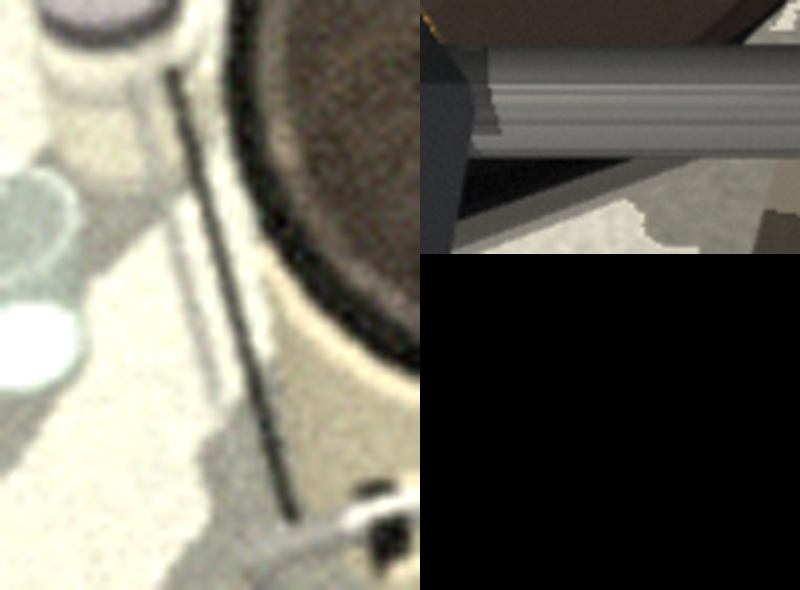

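```bash
python3 - <<'E'
from h import *
np.set_printoptions(precision=2,suppress=True,linewidth=150)
q=np.load("v.npy")[:3]; S=cam("scene"); T=cam("top"); W=cam("wrist"); d=np.load("D.npz")
def line(C,th,y,rows):
    s=np.linspace(0,.15,50); p=proj(C,m2w(q,np.c_[.119-s*np.cos(th),0*s+y,.142+s*np.sin(th)])); i=np.argsort(p[:,1]); return np.interp(rows,p[i,1],p[i,0])
rows=np.arange(193,247,6)
for t in(.53,.5528,.57): print("gap",t,line(S,t,-.172,rows)-line(S,.5528,-.184,rows)); 
for t in(.53,.5528,.57): print("black col",t,line(S,t,-.172,rows), "tip",proj(S,m2w(q,[.119-.15*np.cos(t),-.172,.142+.15*np.sin(t)])))
# measured black centroid (average frames to cut noise)
g=np.mean([imaging.read_camera("scene").astype(float).mean(2) for _ in range(6)],0); np.save("g.npy",g)
m=[]
for r in rows:
    x0=line(S,.5528,-.172,[r])[0]; xs=np.arange(int(x0)-4,int(x0)+5); w=np.clip(np.median(g[r,xs])-g[r,xs]-5,0,None); m.append((w*xs).sum()/w.sum())
print("black measured",np.array(m))
for r in rows[2:]: print(r,np.round(g[r,186:216]).astype(int))
E
```

```text
gap 0.53 [4.79 4.82 4.84 4.87 4.9  4.93 4.96 4.99 5.01]
gap 0.5528 [4.88 4.9  4.92 4.93 4.95 4.97 4.99 5.01 5.02]
gap 0.57 [4.95 4.96 4.97 4.98 4.99 5.   5.01 5.02 5.03]
black col 0.53 [198.8  200.43 202.07 203.7  205.33 206.96 208.6  210.23 211.86] tip [[198.26 191.02]]
black col 0.5528 [198.89 200.52 202.14 203.76 205.38 207.01 208.63 210.25 211.87] tip [[198.26 190.64]]
black col 0.57 [198.96 200.58 202.19 203.81 205.42 207.04 208.65 210.27 211.88] tip [[198.26 190.38]]
black measured [198.19 200.14 201.48 202.86 205.08 207.29 208.16 209.85 211.25]
205 [127 104 101 105 108 112 114 113 111 108 106 105 102 102  99  73  75 121 144 145 122  68  33  32  37  47  59  64  65  58]
211 [121 102  99  97  99  99  99 103 120 140 144 133 114 121 144 146 121  70  90 139 145 138 118  86  52  33  38  37  41  56]
217 [104 106 123 143 152 150 147 147 144 144 148 147 142 124 111 132 148 136  91  64 105 141 141 121 116 136 133 104  58  35]
223 [151 135 130 144 148 147 148 149 147 147 145 145 145 148 137 116 117 136 142 127  77  84 135 140 121 104 102 105 113 125]
229 [137 145 144 144 145 145 143 146 147 144 142 143 142 142 144 142 124 118 132 142 126  82  52  72  92  93 101 105 106 107]
235 [146 146 147 146 145 147 150 146 141 143 142 144 145 146 146 136 110 100 105 105 101 100  91  64  53  74  92 103 104 107]
241 [141 142 142 143 143 144 145 144 142 142 145 144 143 143 142 143 126 102  96  98 101 104  98  97  82  55  63  94 103 103]
```

The fixed cameras look almost along the pointers' turning plane, so they can't resolve the angle. I'll cross-check the mark angle in the second side view (B0) instead.

```bash
python3 - <<'E'
from h import *
from ang import pt
q=np.load("v.npy")[:3]; x=np.load("theta.npy"); d=np.load("B0.npz"); C=[d["a"],d["b"],d["c"]]
P=proj(C,m2w(q,[pt(x[0],.15,-.004,-.186,.119,0),pt(x[0],.0,-.004,-.186,.119,0),pt(0,.15,-.004,-.174,.119,0)])); print(P)
x0,y0=(P.min(0)-[8,15]).astype(int); print(x0,y0)
im=d["im"][y0:y0+80,x0:x0+133,::-1]; cv2.imwrite("pics/F.png",cv2.resize(im,None,fx=6,fy=6,interpolation=cv2.INTER_CUBIC))
E
```

```text
[[195.3898 159.317 ]
 [303.0979 195.3961]
 [187.1451 206.1747]]
179 144
```

View pics/F.png

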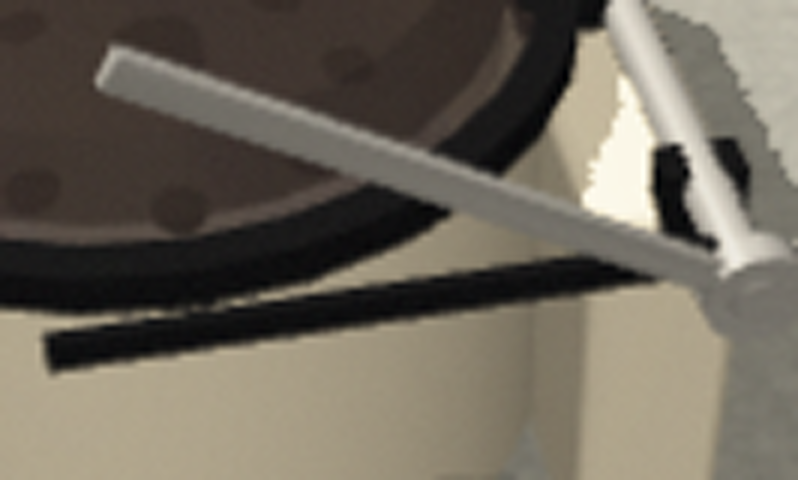

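F shows the steel lower edge from (98,88) to (660,280), and the black lower edge from (50,374) to (640,279).

```bash
python3 - <<'E'
from h import *
from ang import pt,ln
import ang
np.set_printoptions(precision=4,suppress=True)
q=np.load("v.npy")[:3]; d=np.load("B0.npz"); C=[d["a"],d["b"],d["c"]]; cv=lambda p:np.array(p)/6+[178.58,143.58]
def fun(x):
    th,hx,dz,dth,dy=x; r=[]
    for a_,y,L in((th,-.186+dy,[(98,88),(300,157),(450,209),(660,280)]),(dth,-.174+dy,[(50,374),(300,334),(530,296),(640,279)])):
        a,b=proj(C,m2w(q,[pt(a_,.15,-.004,y,hx,dz),pt(a_,.03,-.004,y,hx,dz)]))
        r+=[ln(a,b,cv(p)) for p in L]+[.5*(a-cv(L[0]))@(b-a)/np.linalg.norm(b-a)]
    return np.array(r+[dth*200,dz*300,dy*300,(hx-.119)*200])
r=least_squares(fun,[.5,.119,0,0,0]); print("B0",r.x,r.fun)
r=least_squares(lambda x:np.r_[fun(x),ang.fun(x)],[.5,.119,0,0,0]); print("joint",r.x)
o=sensors.observe(); print(o["time"],o["ft_force"],o["width"],abs(o["qd"]).max())
E
```

```text
B0 [ 0.5529  0.1183  0.0005 -0.0009  0.0013] [-0.1568  0.0129  0.2593  0.32   -0.1337  0.6213  0.0919 -0.5931 -0.7271
 -0.1576 -0.1752  0.1494  0.3773 -0.1353]
joint [ 0.5533  0.1188  0.0005 -0.0008  0.001 ]
24.9833 [-1.5814  3.3475 -3.2936] 0.011008180328496476 0.0019757527160337994
```

```bash
python3 -c "
from h import *
arm.hold(.3); o=sensors.observe(); print(o['time'],o['ft_force'],o['width']); hand_in()"
```

```text
25.2833 [-2.43934654  3.81605769 -3.1906244 ] 0.011082952202198614
the job is handed in; nothing more can be done
```

The centrifuge is set to vent, and I handed the job in at about 25 s with the arm still holding the lid. The lid-to-mark alignment was not confirmed by direct sight.

- **Door:** With the lid still shut, I pushed the door home. The push rose to about 12 N at the catch, dropped to nearly zero as it clicked past, and ended firm against the stop. The wrist picture afterwards shows the door flush.
- **Set-pointer:** I read it at 0.553 rad from two side views, which agreed to about 0.001 rad. The lid's own pointer, read in the same pictures, came out at about 0 as it should when shut. I never touched the set-pointer.
- **Lid:** I gripped the bar handle with 30 N and turned the lid to 0.553 rad on an arc about its hinge. The load at the handle stayed at about 4 N and the finger opening held at 11 mm, so I saw no sign of slip. The arm was still at hand-in.
- **Not confirmed:** The final lid angle rests on the arm's own motion. The scene camera looks nearly along the pointers' turning plane, and the arm hid the top camera's view. The scene picture shows the two pointers side by side and roughly parallel, but it would not reveal a small angle error. I'd expect the error to be under about 0.01 rad.
- **Other things:** I aimed to keep clear of everything else on the bench, and felt no unexpected contact forces. I did not measure those items again afterwards.

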